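# Empty the grinding jar into the tray

### The arm

A 6-joint arm with a two-finger parallel gripper is mounted at the origin on a cart in front of the work surface, level with it; the furniture and walls round the work are solid. World frame = base frame: x ahead of the robot, y to its left, z up, the work surface at z = 0. Lengths are in m, angles in rad, forces in N, time in s.
With the tool pointing down it reaches from about 0.35 to 0.975 m from the base axis. Payload 4.9 kg.
Tool frame: the origin (TCP) lies at the very end of the fingers, on their centre line; the grasp point (between the pads) lies 19 mm behind it (ctrl.grip_point_offset is the distance from the TCP to the grasp point, in m); z points along the fingers, y is the line along which they close (so a half turn about z gives the same grasp; the last joint's range is limited). The gripper opens to 85 mm and grips with 20 to 120 N. Pads are 22 mm wide; open, the fingers measure 114 mm over their backs; the gripper's body (76 mm by 85 mm) begins 54 mm behind the grasp point. The pads swing forward as they close: fully open they stand 13 mm farther back than shut.
Start: joints at [1.026, 0.053, 1.613, -0, 1.476, -0.119], TCP at [0.258, 0.569, 0.231] pointing down, gripper open.
Joint ranges: [-3.01, 3.01], [-1.01, 2.22], [0.06, 2.58], [-1.02, 4.17], [0.09, 2.62], [-3.14, 3.14]. Speed limits (rad/s): [2.57, 2.57, 3.14, 3.14, 3.14, 3.14].

### API

Orientations are given as a rotation vector (axis times angle).
In Python, from station import ctrl gives the robot as it stands.
- The arm moves only by the tool send_rows, never from a script. Its argument "rows" is a list of rows, each a list of 3 entries, a list of its own where there are three numbers: the finger opening in cm, from 0 to 8.54, then the shift along the tool's x, y, z in cm, then the turn about the tool's z in degrees. A call has 1 to 10 rows; each row shifts and turns the commanded pose from where the row before left it, along the tool's axes as they then stand; what a row does not reach is not made up. A row lasts 1/8 s, in which the tool goes at most 62.5 mm and 10.7 degrees, less where a joint would pass 70% of its speed; a pose out of reach is approached as far as the arm can. A call with a gripper value outside its range is refused whole. The fingers move at their own pace and stop on an object; "newtons" is the grip in N (left out, the last holds). Time passes only in rows, so rows that do not move let the fingers close. It gives the time, the measured TCP pose, the force, the opening and the grip force at its end, in the units of the state.
- ctrl.get_obs(): the state, without advancing time (a new reading comes with each control period).
- ctrl.get_image(name): name is "scene" or "top"; returns a dict with "frame" (480x640x3 uint8, red, green, blue), "range_z" (480x640 float32, m along the optical axis (not along the pixel's ray), 0 where there is no reading), "fx", "fy", "cx", "cy" (pixels), "k1" (the pictures are not rectified: a ray, as slopes to the right and down, at radius r is drawn at 1 + k1 r^2 times it, then the intrinsics apply), "cam_to_world" (4x4, takes a point from camera to world coordinates). Camera axes: x right, y down, z forward; pixel columns grow to the right and rows downward; lengths in m; the calibration is good to about 2 mm. A picture is of the moment at which its call begins.
- ctrl.finish_job(): hands the job in; it is judged then, once.
The state is a dict: "t": time; "q": joint angles; "dq": joint speeds; "effort": joint torques, N m; "tool_pos": TCP position; "tool_rot": TCP orientation; "contact_force": force on the tool from outside, world axes, zero at the start; "wrist_torque": the same for the moment, N m; "opening": finger opening in m; "grip_force": force on a finger pad.
Only numpy, scipy, OpenCV 4.12 (cv2) and the standard library are available. Lean on these libraries where they do the work, as an engineer would, in place of code of your own. Each camera call takes 0.05 s, during which the arm holds its last target. There are 200 camera calls.

### The job

Use the crank to tip the steel jar in its stand over towards the tray until all four white grinding cylinders have dropped out into the tray, then turn the jar back upright and let go of the crank. Nothing may end up outside the tray; leave the tray and the things round about where they are.

Things in the scene. Friction and masses are not known exactly. Their poses are not given: they have to be found in the camera images.
- stand: Fixed aluminium stand: two posts (12 x 36 mm, 154 mm high, 63 mm either side of the middle) on low feet joined by a low bar; the steel jar hangs between them. Origin on the table straight below the middle of the jar's axle. x runs along the axle, the crank is on the -x side (nearer the robot); y points to the side to which the jar pours, where the tray reaches out; z up.
- pivot (a point): Middle of the jar's axle, 140 mm above the table; the axle is level and runs along the stand's x axis.
- jar_mouth (a point): Middle of the jar's mouth, 40 mm from the axle. The jar is an open, slightly flared steel pot, 62 mm across at the foot, 74 mm at the rim, 87 mm high, wall 4 mm; its foot is 47 mm from the axle.
- jar (a joint): Tilt of the jar about its axle, rad: 0 = upright, mouth up (as at the start); grows as it tips to the stand's +y side; 1.57 = lying level. Stops at -0.3 and 2.5, so upright is not at a stop. The axle is stiff (0.2 N m, 2.5 N at the grip): the jar stays where it is left. The pieces slide out between about 1.6 and 2.3; at 2.4 it empties.
- crank_grip (a point): Middle of the crank's grip, moving with the jar: a black, freely turning sleeve, 16 mm thick, 55 mm long, parallel to the axle, on a dark crank fixed to the jar. 80 mm from the axle; 110 mm out from the middle of the stand on its -x side, clear of posts and crank arm. At jar = a (rad) the crank leans a - 1.134 rad from straight up towards the stand's +y: it passes over the top.
- tray: Loose open stainless tray, outside 100 mm (x) by 196 mm (y) by 45 mm high, wall and floor 3 mm, 0.5 kg, standing on the table between the posts and reaching out on the pouring side. Origin at the centre of its underside.
- pebble_1: One of four alike white ceramic grinding cylinders, 16 mm in diameter and 16 mm long, 20 g, at the start on the floor of the jar. Origin at its middle, own z along its length.
- pebble_2: One of four alike white ceramic grinding cylinders, 16 mm in diameter and 16 mm long, 20 g, at the start on the floor of the jar. Origin at its middle, own z along its length.
- pebble_3: One of four alike white ceramic grinding cylinders, 16 mm in diameter and 16 mm long, 20 g, at the start on the floor of the jar. Origin at its middle, own z along its length.
- pebble_4: One of four alike white ceramic grinding cylinders, 16 mm in diameter and 16 mm long, 20 g, at the start on the floor of the jar. Origin at its middle, own z along its length.
- timer: White bench timer with three buttons, 66x66x19 mm; a bystander. Origin under its centre.
- marker: Red and white marker pen, 135 mm long, lying; a bystander. Origin under its centre.
- white_jar: White bottle with a blue cap, 60 mm across, 80 mm high, near the front edge to the right of the timer (a like one farther back is a fixture); a bystander. Origin under its centre.

How it is judged:
By the outcome, as a careful person would: the job done as asked, in the order asked, and still so for the second after the job is handed in, with the robot touching nothing.
It also fails if it takes over 48 s, if anything falls off the work surface, if the arm or the gripper's body presses on something with over 40 N, if the wrist force passes 120 N, or if a joint passes its speed limit or range.

## Working session

There is one attempt and no reset: what is moved stays moved. The work goes in short steps, Python scripts to look and compute and a tool call to move; the robot and the scene stay as the last step left them, time stands still between calls to the robot, and variables do not carry over. Pictures are saved under pics/ and viewed, at most 10 in all, crops included, and the job is handed in when it is done.

Besides the shell and the picture viewer there is one more tool, called after "Emit:" as name([rows], argument=value, ...), one row to a line, values as JSON. send_rows: Moves the arm, as the interface text tells. Its arguments: {"type":"object","properties":{"rows":{"type":"array","items":{"type":"array"}},"newtons":{"type":"number"}},"required":["rows"]}

```bash
mkdir -p pics; cat > h.py <<'E'
import numpy as np, cv2
from station import ctrl
def grab(n):
    im=ctrl.get_image(n); np.savez('/tmp/'+n+'.npz',**im); return im
def cloud(im):
    h,w=im['range_z'].shape
    v,u=np.mgrid[:h,:w]
    x=(u-im['cx'])/im['fx']; y=(v-im['cy'])/im['fy']
    X,Y=x.copy(),y.copy()
    for _ in range(8):
        s=1+im['k1']*(X*X+Y*Y); X,Y=x/s,y/s
    z=im['range_z']; P=np.stack([X*z,Y*z,z],-1)
    T=np.array(im['cam_to_world']); W=P@T[:3,:3].T+T[:3,3]; W[z==0]=np.nan
    return W
E
python3 - <<'E'
from h import *
for n in('scene','top'):
    im=grab(n); cv2.imwrite(f'pics/{n}0.png',im['frame'][...,::-1])
    print(n,im['fx'],im['k1'],np.round(im['cam_to_world'],3).tolist())
o=ctrl.get_obs();print(o)
E
```

```text
scene 545.0719824061302 0.016322439877919842 [[0.524, -0.642, 0.56, -0.287], [-0.852, -0.405, 0.332, -0.298], [0.013, -0.651, -0.759, 1.299], [0.0, 0.0, 0.0, 1.0]]
top 560.3383948057124 -0.013926531976825493 [[0.015, -0.993, 0.119, 0.406], [-1.0, -0.017, -0.02, 0.218], [0.022, -0.119, -0.993, 1.429], [0.0, 0.0, 0.0, 1.0]]
{'t': 0.1, 'q': array([ 1.02597345e+00,  5.33193237e-02,  1.61412811e+00, -2.04742044e-05,
        1.47604053e+00, -1.18990107e-01]), 'dq': array([-0.00088045, -0.00319435, -0.00257949,  0.00205376,  0.0018223 ,
       -0.00066644]), 'effort': array([ 1.66252144e-04, -3.94901240e+01, -3.71362817e+01, -1.31916095e-04,
        3.95596187e-03,  4.68954241e-06]), 'tool_pos': array([0.2578798 , 0.56869963, 0.23018539]), 'tool_rot': array([-6.63724401e-01, -3.07006635e+00,  2.82455479e-03]), 'contact_force': array([-0.99257593, -0.22721523,  1.1310278 ]), 'wrist_torque': array([-0.00177962,  0.01014233, -0.02425932]), 'grip_force': 0.0, 'opening': 0.08510208675453072}
```

View pics/scene0.png

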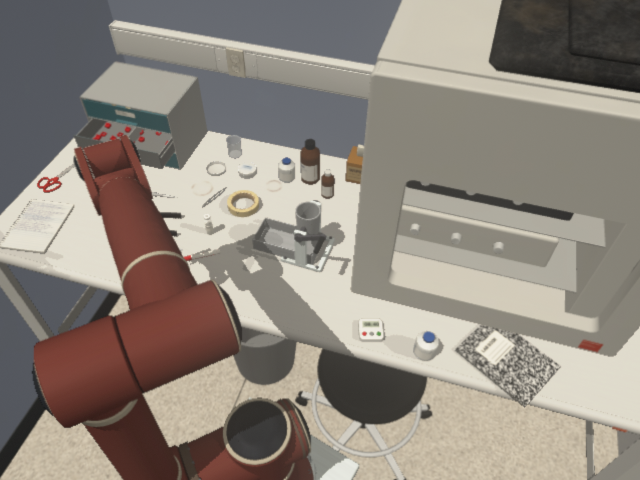

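View pics/top0.png

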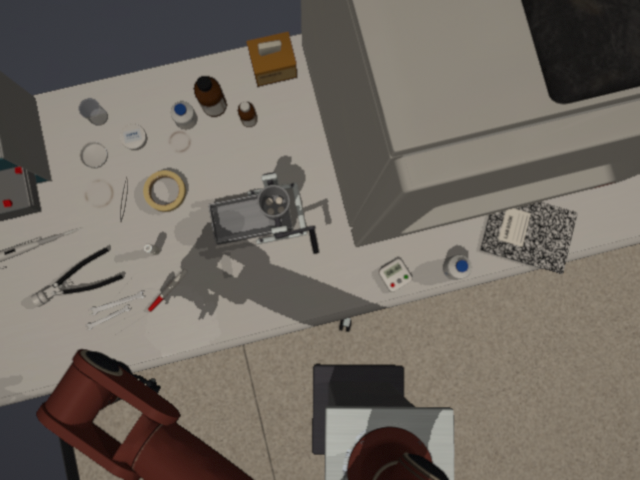

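The top view shows the jar at (274,201), the stand posts at about (269,178) and (273,232), the tray to the left of them (+y), and the black grip at about (314,240). The hood is to the right and starts near column 350.

```bash
python3 - <<'E'
from h import *
im=dict(np.load('/tmp/top.npz')); W=cloud(im)
c=im['frame'][150:270,190:350]; cv2.imwrite('pics/c.png',cv2.resize(c[...,::-1],(800,600),interpolation=cv2.INTER_CUBIC))
sub=np.zeros((480,640),bool); sub[160:265,200:335]=1
def st(m,l):
    p=W[m&sub]; print(l,len(p),np.round(np.median(p,0),4),np.round(p.min(0),3) if len(p) else'',np.round(p.max(0),3) if len(p) else '')
Z=W[...,2]; g=im['frame'].astype(int).sum(-1)
u=np.arange(640)[None]+np.zeros((480,1)); v=np.arange(480)[:,None]+np.zeros((1,640))
grip=(Z>.12)&(g<130)&(u>300)&(v>222); st(grip,'grip')
p=W[grip&sub][:,:2]; print('dir',cv2.fitLine(p.astype(np.float32),cv2.DIST_L2,0,.01,.01).ravel())
posts=(abs(Z-.154)<.006)&(u<300); 
n,l,s,ce=cv2.connectedComponentsWithStats((posts&sub).astype(np.uint8))
for i in range(1,n):
    if s[i,4]>15: print(s[i],np.round(W[l==i].mean(0),4), 'z',)
tr=(abs(Z-.045)<.005)&(u<300); st(tr,'trayrim')
r=cv2.minAreaRect(W[tr&sub][:,:2].astype(np.float32)); print(r)
rim=(Z>.165)&(Z<.19)&(u<300); st(rim,'rim'); 
print(cv2.minEnclosingCircle(W[rim&sub][:,:2].astype(np.float32)))
hood=W[150:260,335:480]; h=hood[...,2]>.03
print(np.round([ (y, hood[...,0][h&(abs(hood[...,1]-y)<.01)].min(initial=9)) for y in (.2,.15,.1,.05,0,-.05)],3), np.round(np.nanmax(hood[h][:,1]),3))
E
```

```text
grip 107 [0.5485 0.2015 0.1812] [0.522 0.192 0.172] [0.575 0.229 0.188]
dir [0.9706625  0.24044606 0.5484568  0.20120153]
[262 172  15  13 105] [0.6989 0.3055 0.1537] z
[261 188  19  12  35] [0.6637 0.3034 0.1543] z
[275 216   6   5  16] [0.6017 0.2844 0.1512] z
[272 226  22  12 142] [0.5714 0.2761 0.1539] z
trayrim 225 [0.6011 0.3986 0.0449] [0.555 0.253 0.04 ] [0.679 0.463 0.05 ]
((0.6159002780914307, 0.3558109998703003), (0.11867135018110275, 0.19710853695869446), 11.227743148803711)
rim 261 [0.642  0.2881 0.1782] [0.566 0.234 0.165] [0.673 0.33  0.187]
((0.6174706220626831, 0.2751353085041046), 0.06363214552402496)
[[ 0.2    9.   ]
 [ 0.15   0.716]
 [ 0.1    0.549]
 [ 0.05   0.557]
 [ 0.     0.571]
 [-0.05   0.585]] 0.153
```

View pics/c.png

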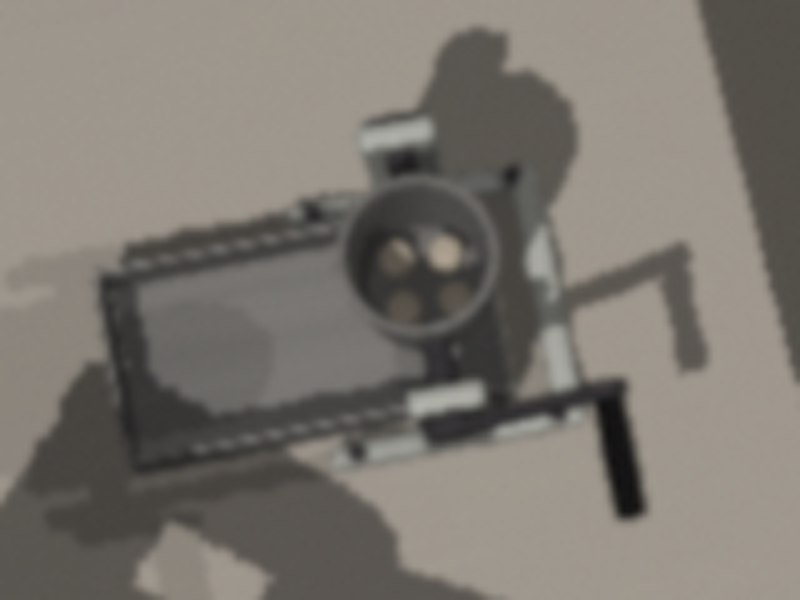

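The crop shows posts at (397,133) and (447,398), the grip running from (612,395) to (630,515), and four pebbles in the jar. The measured posts and grip agree with the given geometry: stand at about (0.635, 0.291) with its x axis at 13°, and grip top at z 0.182. I'll turn the tool first.

Emit:
send_rows([
  [8.5, [0, 0, -1], -9.3],
  [8.5, [0, 0, -1], -9.3],
  [8.5, [0, 0, -1], -9.3],
  [8.5, [0, 0, -1], -9.3],
  [8.5, [0, 0, 0], 0],
], newtons=30)

```text
t: 0.72
tool_pos: [0.2583, 0.5694, 0.2718]
tool_rot: [-0.347, 3.122, 0.001]
contact_force: [-0.3, -0.7, -1.2]
opening: 0.0851
grip_force: 0.0
```

```bash
cat >> h.py <<'E'
from scipy.spatial.transform import Rotation as R
O=np.array([.635,.291]); A=np.radians(13); sx=np.array([np.cos(A),np.sin(A)]); sy=np.array([-sx[1],sx[0]])
def grip(a,out=.112):
    b=a-1.134
    p=O-out*sx+.08*np.sin(b)*sy
    return np.array([*p,.14+.08*np.cos(b)])
def delta(target):
    "cm in tool axes from present TCP to target TCP"
    o=ctrl.get_obs(); T=R.from_rotvec(o['tool_rot']); print(o['t'],o['tool_pos'],'tool x,y',T.as_matrix()[:,:2].T.round(3).tolist(),'F',o['contact_force'].round(1))
    return T.inv().apply(np.array(target)-o['tool_pos'])*100
E
python3 - <<'E'
from h import *
g=grip(0); print(g)
print(delta([g[0],g[1],.27]).round(2), delta(g-[0,0,.019]).round(2))
W=cloud(dict(np.load('/tmp/top.npz')))
for x0,y0,x1,y1 in((345,200,372,262),):
    s=W[y0:y1,x0:x1]
    for r in range(0,s.shape[0],6): print(y0+r,[tuple(np.round(s[r,c],2)) for c in (0,8,14,20,26)])
E
```

```text
[0.54217701 0.19517444 0.1738431 ]
0.725 [0.25827236 0.56938219 0.27178256] tool x,y [[-0.976, -0.22, -0.001], [-0.22, 0.976, 0.001]] F [-0.3 -0.7 -1.2]
0.725 [0.25827236 0.56938219 0.27178256] tool x,y [[-0.976, -0.22, -0.001], [-0.22, 0.976, 0.001]] F [-0.3 -0.7 -1.2]
[-19.47 -42.75   0.16] [-19.46 -42.75  11.68]
200 [(np.float64(0.66), np.float64(0.12), np.float64(0.09)), (np.float64(0.63), np.float64(0.12), np.float64(0.23)), (np.float64(0.61), np.float64(0.11), np.float64(0.33)), (np.float64(0.6), np.float64(0.11), np.float64(0.4)), (np.float64(0.59), np.float64(0.11), np.float64(0.47))]
206 [(np.float64(0.65), np.float64(0.12), np.float64(0.06)), (np.float64(0.62), np.float64(0.12), np.float64(0.21)), (np.float64(0.61), np.float64(0.11), np.float64(0.3)), (np.float64(0.6), np.float64(0.1), np.float64(0.33)), (np.float64(0.58), np.float64(0.1), np.float64(0.45))]
212 [(np.float64(0.64), np.float64(0.12), np.float64(0.0)), (np.float64(0.61), np.float64(0.11), np.float64(0.18)), (np.float64(0.6), np.float64(0.11), np.float64(0.26)), (np.float64(0.58), np.float64(0.1), np.float64(0
[... 1608 characters left out ...]
t64(0.08), np.float64(0.0)), (np.float64(0.55), np.float64(0.07), np.float64(-0.0)), (np.float64(0.55), np.float64(0.05), np.float64(0.0))]
254 [(np.float64(0.53), np.float64(0.12), np.float64(0.0)), (np.float64(0.54), np.float64(0.1), np.float64(0.0)), (np.float64(0.54), np.float64(0.08), np.float64(0.0)), (np.float64(0.54), np.float64(0.07), np.float64(-0.0)), (np.float64(0.54), np.float64(0.05), np.float64(0.01))]
260 [(np.float64(0.52), np.float64(0.12), np.float64(0.0)), (np.float64(0.52), np.float64(0.1), np.float64(0.0)), (np.float64(0.52), np.float64(0.08), np.float64(0.0)), (np.float64(0.52), np.float64(0.07), np.float64(0.0)), (np.float64(0.52), np.float64(0.05), np.float64(-0.0))]
```

Emit:
send_rows([
  [8.5, [-2, -4.3, 0], 0],
  [8.5, [-2, -4.3, 0], 0],
  [8.5, [-2, -4.3, 0], 0],
  [8.5, [-2, -4.3, 0], 0],
  [8.5, [-2, -4.3, 0], 0],
  [8.5, [-2, -4.3, 0], 0],
  [8.5, [-2, -4.3, 0], 0],
  [8.5, [-2, -4.3, 0], 0],
  [8.5, [-1.7, -4, 0], 0],
  [8.5, [-0.9, -2, 0], 0],
])

```text
t: 1.98
tool_pos: [0.5296, 0.2147, 0.2703]
tool_rot: [0.343, -3.121, 0.0]
contact_force: [0.2, 0.3, 0.6]
opening: 0.0852
grip_force: 0.0
```

```bash
python3 - <<'E'
from h import *
g=grip(0)
print(delta([g[0],g[1],.27]).round(2), delta(g-[0,0,.019]).round(2))
im=grab('scene'); cv2.imwrite('pics/s1.png',cv2.resize(im['frame'][120:345,180:480,::-1],(800,600)))
E
```

```text
1.975 [0.52963159 0.21470538 0.27029213] tool x,y [[-0.976, -0.217, 0.002], [-0.217, 0.976, -0.0]] F [0.2 0.3 0.6]
1.975 [0.52963159 0.21470538 0.27029213] tool x,y [[-0.976, -0.217, 0.002], [-0.217, 0.976, -0.0]] F [0.2 0.3 0.6]
[-0.8  -2.18  0.03] [-0.82 -2.18 11.54]
```

View pics/s1.png

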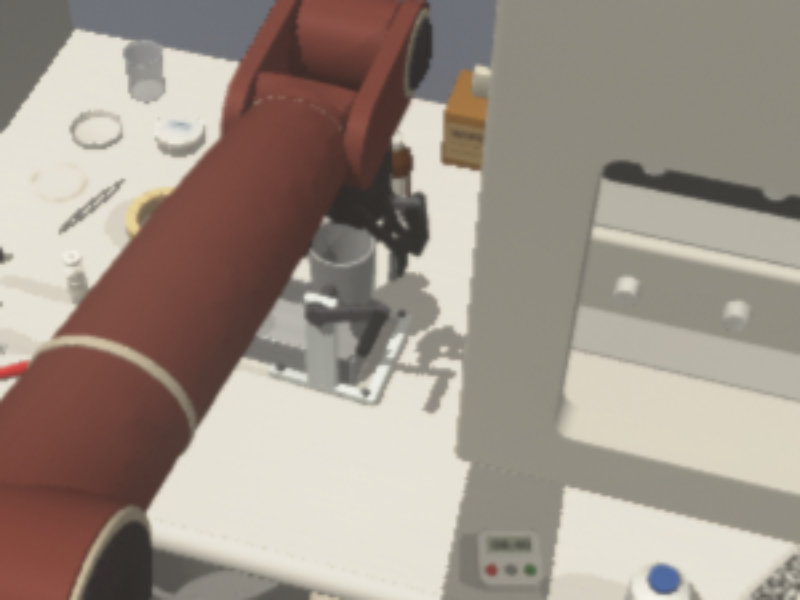

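The hand hangs clear of the hood, whose near edge is at about column 460, and the grip at (370,335) is free. I'll descend onto it.

Emit:
send_rows([
  [8.5, [-0.8, -2.2, 1], 0],
  [8.5, [0, 0, 3], 0],
  [8.5, [0, 0, 3], 0],
  [8.5, [0, 0, 2.5], 0],
  [8.5, [0, 0, 2], 0],
  [8.5, [0, 0, 0], 0],
])

```text
t: 2.78
tool_pos: [0.5402, 0.197, 0.1541]
tool_rot: [0.35, -3.118, 0.0]
contact_force: [-0.7, -0.6, -0.0]
opening: 0.0852
grip_force: 0.0
```

```bash
python3 - <<'E'
from h import *
print(delta(grip(0)-[0,0,.019]).round(2))
im=grab('top'); W=cloud(im); cv2.imwrite('pics/t1.png',cv2.resize(im['frame'][150:270,230:390,::-1],(800,600)))
E
```

```text
2.775 [0.54019982 0.19695277 0.15407478] tool x,y [[-0.975, -0.222, 0.004], [-0.222, 0.975, 0.0]] F [-0.7 -0.6 -0. ]
[-0.15 -0.22 -0.08]
```

View pics/t1.png

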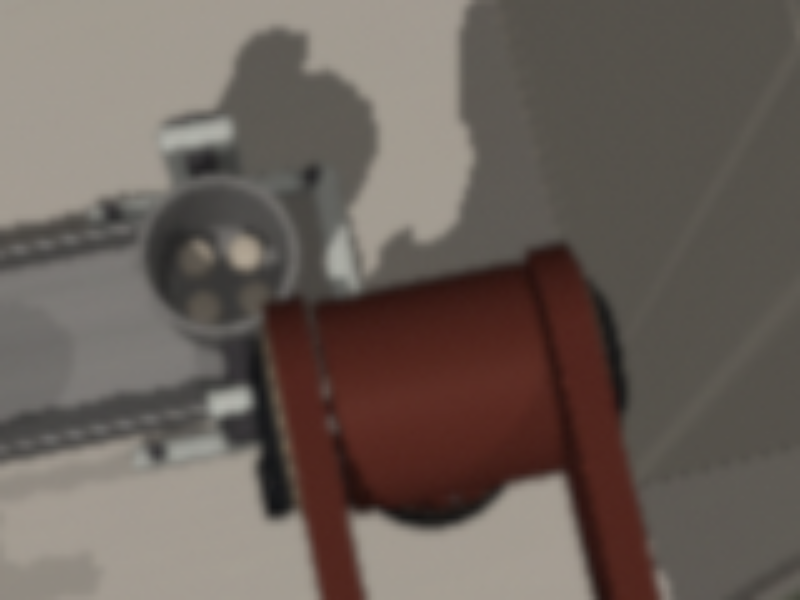

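The jar is still upright with all four pebbles in it, and the hand is over the grip with no contact. I'll close the fingers.

Emit:
send_rows([
  [8.5, [-0.1, -0.2, 0], 0],
  [3.5, [0, 0, 0], 0],
  [2.5, [0, 0, 0], 0],
  [1.0, [0, 0, 0], 0],
  [1.0, [0, 0, 0], 0],
  [1.0, [0, 0, 0], 0],
  [1.0, [0, 0, 0], 0],
], newtons=30)

```text
t: 3.7
tool_pos: [0.5429, 0.1962, 0.1563]
tool_rot: [0.35, -3.122, -0.004]
contact_force: [-0.5, 6.7, -0.2]
opening: 0.014
grip_force: 31.4
```

```bash
python3 - <<'E'
from h import *
o=ctrl.get_obs(); print(o['opening'],o['grip_force'])
# arc in tool axes (y=stand y, z down): present a=0
g0=grip(0); print(delta(g0-[0,0,.019]).round(2))
b=lambda a:np.array([8*np.sin(a-1.134),-8*np.cos(a-1.134)])
A_=np.arange(0,2.41,.2)
for a in A_: print(round(a,2),(b(a)-b(0)).round(2),'step',(b(a)-b(a-.2)).round(2))
E
```

```text
0.014007165024881713 31.388308256864548
3.7 [0.54289133 0.19621536 0.15625352] tool x,y [[-0.975, -0.222, -0.0], [-0.222, 0.975, 0.003]] F [-0.5  6.7 -0.2]
[ 0.09 -0.09  0.14]
0.0 [0. 0.] step [ 0.53 -1.51]
0.2 [ 0.82 -1.37] step [ 0.82 -1.37]
0.4 [ 1.89 -2.56] step [ 1.07 -1.18]
0.6 [ 3.18 -3.5 ] step [ 1.29 -0.95]
0.8 [ 4.63 -4.17] step [ 1.45 -0.67]
1.0 [ 6.18 -4.54] step [ 1.55 -0.37]
1.2 [ 7.78 -4.6 ] step [ 1.6  -0.05]
1.4 [ 9.35 -4.33] step [1.58 0.26]
1.6 [10.84 -3.76] step [1.49 0.57]
1.8 [12.19 -2.91] step [1.35 0.86]
2.0 [13.34 -1.8 ] step [1.15 1.11]
2.2 [14.25 -0.48] step [0.91 1.31]
2.4 [14.88  0.98] step [0.63 1.47]
```

Emit:
send_rows([
  [1.0, [0, 0.38, -0.7], 0],
  [1.0, [0, 0.44, -0.67], 0],
  [1.0, [0, 0.5, -0.62], 0],
  [1.0, [0, 0.57, -0.56], 0],
  [1.0, [0, 0.62, -0.5], 0],
  [1.0, [0, 0.67, -0.45], 0],
  [1.0, [0, 0, 0], 0],
])

```text
t: 4.58
tool_pos: [0.5366, 0.226, 0.1936]
tool_rot: [-0.35, 3.12, -0.002]
contact_force: [-1.6, -3.8, 6.9]
opening: 0.0139
grip_force: 32.3
```

```bash
python3 - <<'E'
from h import *
print(delta(grip(0.6)-[0,0,.019]).round(2),ctrl.get_obs()['opening'])
im=grab('top'); cv2.imwrite('pics/t2.png',cv2.resize(im['frame'][150:270,230:390,::-1],(800,600)))
E
```

```text
4.575 [0.53657837 0.2259654  0.19362424] tool x,y [[-0.975, -0.222, -0.001], [-0.222, 0.975, -0.001]] F [-1.6 -3.8  6.9]
[0.15 0.05 0.38] 0.013923426474732497
```

View pics/t2.png

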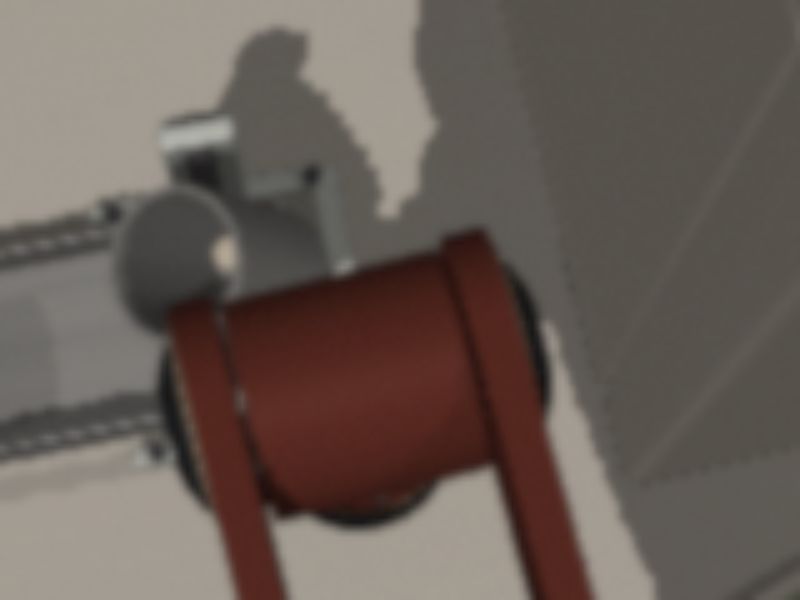

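The jar is tilting with the crank. Next I'll go to about 1.5 rad.

Emit:
send_rows([
  [1.0, [0, 0.7, -0.32], 0],
  [1.0, [0, 0.75, -0.23], 0],
  [1.0, [0, 0.76, -0.18], 0],
  [1.0, [0, 0.79, -0.1], 0],
  [1.0, [0, 0.8, -0.05], 0],
  [1.0, [0, 0.8, 0.02], 0],
  [1.0, [0, 0.8, 0.09], 0],
  [1.0, [0, 0.78, 0.17], 0],
  [1.0, [0, 0.76, 0.25], 0],
  [1.0, [0, 0, 0], 0],
])

```text
t: 5.88
tool_pos: [0.5214, 0.2975, 0.2014]
tool_rot: [-0.352, 3.116, 0.012]
contact_force: [-6.6, 4.6, 17.8]
opening: 0.0138
grip_force: 33.3
```

```bash
python3 - <<'E'
from h import *
print(delta(grip(1.5)-[0,0,.019]).round(2),ctrl.get_obs()['opening'])
b=lambda a:np.array([8*np.sin(a-1.134),-8*np.cos(a-1.134)])
for a in np.arange(1.5,2.5,.05): print(round(a+.05,2),(b(a+.05)-b(a)).round(2),end=' ')
E
```

```text
5.875 [0.52141638 0.2975031  0.20135462] tool x,y [[-0.975, -0.223, -0.006], [-0.223, 0.975, 0.007]] F [-6.6  4.6 17.8]
[ 0.28 -0.33  0.56] 0.01382312067493923
1.55 [0.37 0.15] 1.6 [0.36 0.17] 1.65 [0.35 0.19] 1.7 [0.34 0.21] 1.75 [0.33 0.22] 1.8 [0.32 0.24] 1.85 [0.31 0.25] 1.9 [0.3  0.27] 1.95 [0.28 0.28] 2.0 [0.27 0.3 ] 2.05 [0.25 0.31] 2.1 [0.24 0.32] 2.15 [0.22 0.33] 2.2 [0.2  0.35] 2.25 [0.18 0.35] 2.3 [0.17 0.36] 2.35 [0.15 0.37] 2.4 [0.13 0.38] 2.45 [0.11 0.38] 2.5 [0.09 0.39]
```

The measured path fits a circle centred about 5 mm higher and 2.5 mm further along than my model, because the grip sits nearer the fingertips than I assumed. I'll relieve that preload, then pour slowly.

Emit:
send_rows([
  [1.0, [0.1, 0.12, -0.4], 0],
  [1.0, [0.1, 0.12, -0.4], 0],
  [1.0, [0, 0.37, 0.15], 0],
  [1.0, [0, 0.36, 0.17], 0],
  [1.0, [0, 0.35, 0.19], 0],
  [1.0, [0, 0.34, 0.21], 0],
  [1.0, [0, 0.33, 0.22], 0],
  [1.0, [0, 0.32, 0.24], 0],
  [1.0, [0, 0, 0], 0],
])

```text
t: 7.0
tool_pos: [0.5174, 0.3156, 0.1921]
tool_rot: [-0.348, 3.112, -0.0]
contact_force: [13.8, -2.0, -3.2]
opening: 0.014
grip_force: 31.2
```

```bash
cat >> h.py <<'E'
def angle():
    o=ctrl.get_obs(); p=o['tool_pos']; y=(p[:2]-O)@sy-.0025; z=p[2]+.019-.1455
    print('a',round(np.arctan2(y,z)+1.134,3),'r',round(np.hypot(y,z),4),'out',round(-(p[:2]-O)@sx,4),'F',o['contact_force'].round(1),'open',round(o['opening'],4))
E
python3 - <<'E'
from h import *
angle()
im=grab('top'); cv2.imwrite('pics/t3.png',cv2.resize(im['frame'][150:270,190:350,::-1],(800,600)))
E
```

```text
a 1.765 r 0.0813 out 0.1091 F [13.8 -2.  -3.2] open 0.014
```

View pics/t3.png

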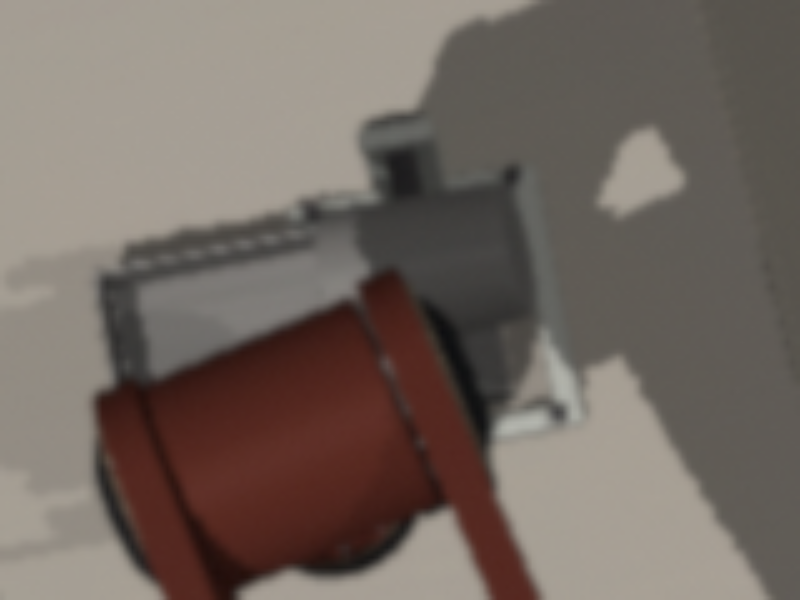

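No pebble has dropped yet: the visible part of the tray is empty and the jar lies just past level. I'll undo most of the x shift and carry on slowly.

Emit:
send_rows([
  [1.0, [-0.15, 0.16, 0.12], 0],
  [1.0, [0, 0.15, 0.13], 0],
  [1.0, [0, 0.15, 0.14], 0],
  [1.0, [0, 0.15, 0.14], 0],
  [1.0, [0, 0.14, 0.14], 0],
  [1.0, [0, 0.14, 0.15], 0],
  [1.0, [0, 0.13, 0.15], 0],
  [1.0, [0, 0.13, 0.15], 0],
  [1.0, [0, 0.13, 0.16], 0],
  [1.0, [0, 0.12, 0.16], 0],
])

```text
t: 8.3
tool_pos: [0.5144, 0.3299, 0.1782]
tool_rot: [-0.349, 3.116, 0.001]
contact_force: [8.1, -1.3, 1.9]
opening: 0.0137
grip_force: 31.7
```

```bash
python3 -c "
from h import *
angle()"
```

```text
a 2.014 r 0.0812 out 0.1088 F [ 8.1 -1.3  1.9] open 0.0137
```

Emit:
send_rows([
  [1.0, [-0.05, 0.13, 0.15], 0],
  [1.0, [0, 0.12, 0.16], 0],
  [1.0, [0, 0.12, 0.16], 0],
  [1.0, [0, 0.11, 0.16], 0],
  [1.0, [0, 0.11, 0.17], 0],
  [1.0, [0, 0.1, 0.17], 0],
  [1.0, [0, 0.1, 0.17], 0],
  [1.0, [0, 0.09, 0.18], 0],
  [1.0, [0, 0.09, 0.18], 0],
  [1.0, [0, 0.08, 0.18], 0],
])

```text
t: 9.55
tool_pos: [0.5122, 0.3404, 0.1613]
tool_rot: [-0.349, 3.117, 0.001]
contact_force: [5.2, -0.7, 1.8]
opening: 0.0138
grip_force: 31.7
```

Emit:
send_rows([
  [1.0, [0, 0.08, 0.18], 0],
  [1.0, [0, 0.07, 0.18], 0],
  [1.0, [0, 0.07, 0.19], 0],
  [1.0, [0, 0.06, 0.19], 0],
  [1.0, [0, 0.06, 0.19], 0],
  [1.0, [0, 0, 0], 0],
  [1.0, [0, 0, 0], 0],
  [1.0, [0, 0, 0], 0],
])

```text
t: 10.55
tool_pos: [0.5114, 0.344, 0.1519]
tool_rot: [-0.349, 3.117, 0.002]
contact_force: [6.1, 0.8, -0.1]
opening: 0.0141
grip_force: 31.6
```

```bash
python3 - <<'E'
from h import *
angle()
a=grab('top')['frame'][150:270,190:310,::-1]; b=grab('scene')['frame'][180:280,230:350,::-1]
cv2.imwrite('pics/t4.png',np.hstack([cv2.resize(a,(400,400)),cv2.resize(b,(400,400))]))
E
```

```text
a 2.385 r 0.081 out 0.1085 F [ 6.1  0.8 -0.1] open 0.0141
```

View pics/t4.png

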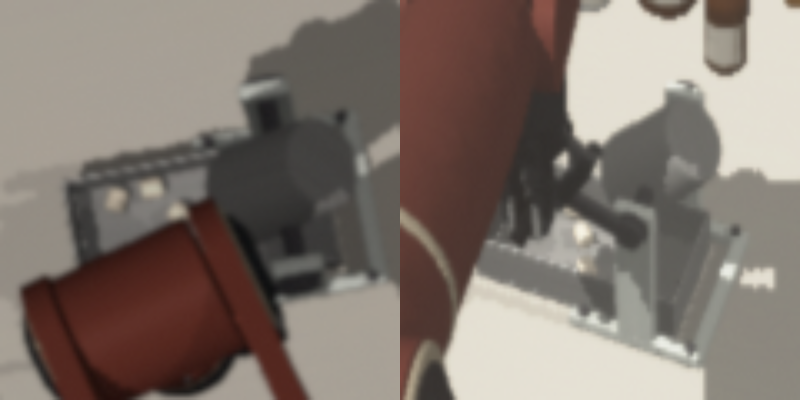

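Three pebbles are visible in the tray, at (117,198), (152,187) and (180,210) in the left half; the arm hides the rest. I'll tip a little further and wait.

Emit:
send_rows([
  [1.0, [0, 0.06, 0.19], 0],
  [1.0, [0, 0.05, 0.2], 0],
  [1.0, [0, 0.03, 0.1], 0],
  [1.0, [0, 0, 0], 0],
  [1.0, [0, 0, 0], 0],
  [1.0, [0, 0, 0], 0],
  [1.0, [0, 0, 0], 0],
  [1.0, [0, 0, 0], 0],
])

```text
t: 11.65
tool_pos: [0.5111, 0.3453, 0.1472]
tool_rot: [-0.349, 3.117, 0.002]
contact_force: [6.8, 0.3, 1.0]
opening: 0.014
grip_force: 31.6
```

```bash
python3 - <<'E'
from h import *
angle()
b=lambda a:np.array([8.1*np.sin(a-1.134),-8.1*np.cos(a-1.134)])
for a in np.arange(2.45,0,-.1): print(round(a-.1,2),(b(a-.1)-b(a)).round(2),end=' ')
E
```

```text
a 2.447 r 0.081 out 0.1085 F [6.8 0.3 1. ] open 0.014
2.35 [-0.24 -0.77] 2.25 [-0.32 -0.74] 2.15 [-0.39 -0.71] 2.05 [-0.46 -0.67] 1.95 [-0.52 -0.62] 1.85 [-0.58 -0.56] 1.75 [-0.64 -0.5 ] 1.65 [-0.68 -0.43] 1.55 [-0.72 -0.36] 1.45 [-0.76 -0.29] 1.35 [-0.78 -0.21] 1.25 [-0.8  -0.13] 1.15 [-0.81 -0.05] 1.05 [-0.81  0.03] 0.95 [-0.8   0.11] 0.85 [-0.79  0.19] 0.75 [-0.76  0.27] 0.65 [-0.73  0.34] 0.55 [-0.7   0.41] 0.45 [-0.65  0.48] 0.35 [-0.6   0.54] 0.25 [-0.54  0.6 ] 0.15 [-0.48  0.65] 0.05 [-0.41  0.7 ] -0.05 [-0.34  0.73]
```

Emit:
send_rows([
  [1.0, [0, -0.24, -0.77], 0],
  [1.0, [0, -0.32, -0.74], 0],
  [1.0, [0, -0.39, -0.71], 0],
  [1.0, [0, -0.46, -0.67], 0],
  [1.0, [0, -0.52, -0.62], 0],
  [1.0, [0, -0.58, -0.56], 0],
  [1.0, [0, -0.64, -0.5], 0],
  [1.0, [0, -0.68, -0.43], 0],
  [1.0, [0, -0.72, -0.36], 0],
  [1.0, [0, -0.76, -0.29], 0],
])

```text
t: 12.9
tool_pos: [0.522, 0.2944, 0.2033]
tool_rot: [-0.35, 3.118, 0.006]
contact_force: [4.6, 4.0, -1.2]
opening: 0.014
grip_force: 31.5
```

```bash
python3 -c "
from h import *
angle()"
```

```text
a 1.463 r 0.0811 out 0.1094 F [ 4.6  4.  -1.2] open 0.014
```

Emit:
send_rows([
  [1.0, [0, -0.78, -0.21], 0],
  [1.0, [0, -0.8, -0.13], 0],
  [1.0, [0, -0.81, -0.05], 0],
  [1.0, [0, -0.81, 0.03], 0],
  [1.0, [0, -0.8, 0.11], 0],
  [1.0, [0, -0.79, 0.19], 0],
  [1.0, [0, -0.76, 0.27], 0],
  [1.0, [0, -0.73, 0.34], 0],
  [1.0, [0, -0.7, 0.41], 0],
  [1.0, [0, 0, 0], 0],
])

```text
t: 14.15
tool_pos: [0.537, 0.2234, 0.1919]
tool_rot: [-0.349, 3.121, -0.004]
contact_force: [7.2, -1.8, 3.2]
opening: 0.014
grip_force: 31.8
```

```bash
python3 - <<'E'
from h import *
angle()
cv2.imwrite('pics/t5.png',cv2.resize(grab('top')['frame'][150:270,190:350,::-1],(800,600)))
E
```

```text
a 0.518 r 0.0802 out 0.1107 F [ 7.2 -1.8  3.2] open 0.014
```

View pics/t5.png

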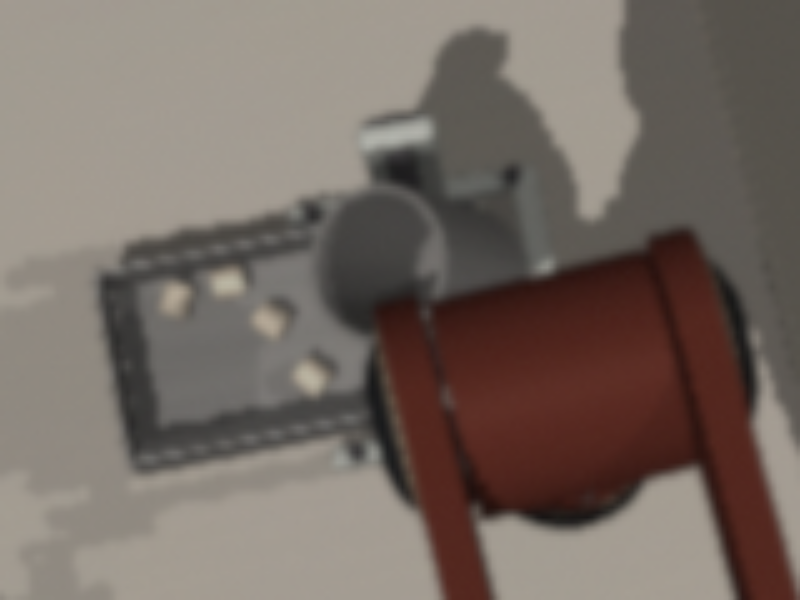

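All four pebbles lie in the tray, at (177,298), (228,283), (272,320) and (312,375). I'll finish turning the jar back.

Emit:
send_rows([
  [1.0, [0, -0.64, 0.48], 0],
  [1.0, [0, -0.6, 0.54], 0],
  [1.0, [0, -0.54, 0.6], 0],
  [1.0, [0, -0.48, 0.65], 0],
  [1.0, [0, -0.42, 0.7], 0],
  [1.0, [0, 0, 0], 0],
  [1.0, [0, 0, 0], 0],
])

```text
t: 15.08
tool_pos: [0.5423, 0.1983, 0.1608]
tool_rot: [0.35, -3.122, 0.0]
contact_force: [8.8, 0.9, -2.4]
opening: 0.0136
grip_force: 31.3
```

```bash
cat > cmp.py <<'E'
from h import *
angle()
old=dict(np.load('/tmp/top.npz')); im=ctrl.get_image('top')
for n,i in(('old',old),('new',im)):
    W=cloud(i); s=W[180:225,255:298].reshape(-1,3); s=s[(s[:,2]>.168)&(s[:,2]<.20)]
    y=(s[:,:2]-O)@sy; x=(s[:,:2]-O)@sx; k=(abs(y)<.045)&(x>0)&(x<.045)
    c=np.polyfit(y[k],s[k,2],1); print(n,k.sum(),'slope',c.round(3),'y range',y[k].min().round(4),y[k].max().round(4))
a=old['frame'][180:225,255:298].astype(np.float32).mean(-1);b=im['frame'][180:225,255:298].astype(np.float32).mean(-1)
print('px shift of upper jar part',cv2.phaseCorrelate(a[:22],b[:22]))
E
python3 cmp.py
```

```text
a 0.008 r 0.0797 out 0.1112 F [ 8.8  0.9 -2.4] open 0.0136
old 114 slope [-0.155  0.18 ] y range -0.0258 0.0392
new 130 slope [0.021 0.178] y range -0.0356 0.0365
px shift of upper jar part ((0.6493048113669424, -0.40270964081465443), 0.578578464631681)
```

Emit:
send_rows([
  [3.0, [0, 0, 0], 0],
  [8.5, [0, 0, 0], 0],
  [8.5, [0, 0, 0], 0],
  [8.5, [0, 0, 0], 0],
  [8.5, [0, 0, 0], 0],
  [8.5, [0, 0, -1.5], 0],
  [8.5, [0, 0, -3], 0],
  [8.5, [0, 0, -4], 0],
  [8.5, [0, 0, -4], 0],
  [8.5, [0, 0, 0], 0],
])

```text
t: 16.38
tool_pos: [0.5444, 0.1993, 0.2944]
tool_rot: [-0.349, 3.112, 0.002]
contact_force: [0.4, -0.2, -0.5]
opening: 0.0852
grip_force: 0.0
```

Emit:
send_rows([
  [8.5, [3, 4, 0], 0],
  [8.5, [3, 4.5, 0], 0],
  [8.5, [3, 4.5, 0], 0],
  [8.5, [3, 4.5, 0], 0],
  [8.5, [3, 4.5, 0], 0],
  [8.5, [2, 4.5, 0], 0],
  [8.5, [2, 4.5, 0], 0],
  [8.5, [0.5, 4, 0], 0],
  [8.5, [0, 3, 0], 0],
  [8.5, [0, 0, 0], 0],
])

```text
t: 17.62
tool_pos: [0.2669, 0.5271, 0.287]
tool_rot: [0.354, -3.12, 0.002]
contact_force: [-0.5, -0.5, -0.9]
opening: 0.0848
grip_force: 0.0
```

```bash
python3 cmp.py; python3 - <<'E'
from h import *
old=dict(np.load('/tmp/top.npz')); im=ctrl.get_image('top')
for i in(old,im):
    W=cloud(i); g=i['frame'].astype(int).sum(-1); m=(W[...,2]>.12)&(g<130); k=np.zeros_like(m); k[222:265,300:330]=1
    p=W[m&k]; print(len(p),np.median(p,0).round(4),np.argwhere(m&k).mean(0).round(2))
cv2.imwrite('pics/t6.png',np.hstack([cv2.resize(i['frame'][150:270,200:320,::-1],(400,400),interpolation=cv2.INTER_CUBIC) for i in(old,im)]))
E
```

```text
a 2.228 r 0.3494 out 0.3055 F [-0.5 -0.5 -0.9] open 0.0848
old 114 slope [-0.155  0.18 ] y range -0.0258 0.0392
new 133 slope [-0.004  0.178] y range -0.0355 0.0364
px shift of upper jar part ((0.7047676537053995, -0.3122161620430042), 0.5916727242646393)
251 [0.5085 0.202  0.4854] [242.49 315.43]
106 [0.5476 0.2006 0.1806] [240.45 313.5 ]
```

View pics/t6.png

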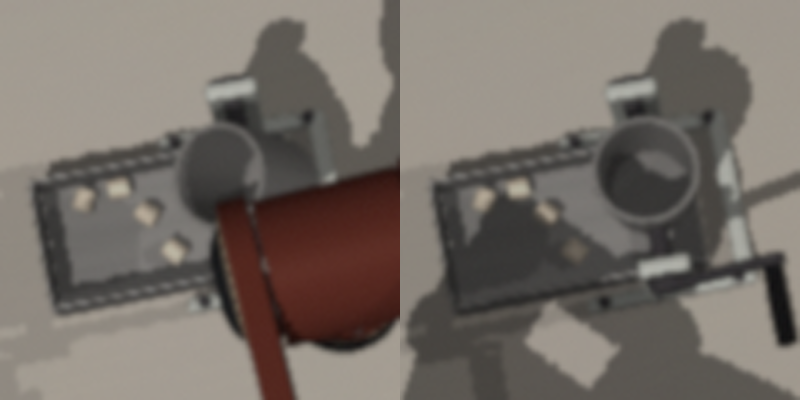

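The right half shows the jar upright and empty, with all four cylinders in the tray. The grip measures (0.5476, 0.2006, 0.1806) against (0.5485, 0.2015, 0.1812) at the start. The "old" values in that comparison came from an overwritten image, so I ignored them.

```bash
python3 -c "
from station import ctrl
print(ctrl.finish_job())"
```

```text
the job is handed in; nothing more can be done
None
```

The job is handed in: all four cylinders are in the tray, the jar is back upright with its grip within about 1.5 mm of where it started, and the crank is released with the arm clear (about 18 s of the 48 s used).

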